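# Sort the bottles and vials into their colour-coded spill trays

### The job

Put the things that stand loose at the front of the bench away in the coloured spill trays there: the red-capped bottle in the red tray, the green-capped bottle in the green tray, the amber dropper bottle in the yellow tray, and the two small vials in the blue tray, one on each side of its rib. Everything must stand upright on the floor of its tray; set the pieces down without dropping them or knocking any over, and leave the timer, the tape roll and the rubber bulb where they lie (the bottles at the back of the bench are not part of it).

Things in the scene. Friction and masses are not known exactly. Their poses are not given: they have to be found in the camera images.
- red_cap_bottle: small square pale pink bottle with rounded edges and a red screw cap (fixed shut), standing upright: 38 x 38 mm wide, 86 mm high, straight sides from the foot to about 55 mm, then a shoulder; the cap, about 31 mm across, is at 72 to 86 mm. About 0.09 kg. Origin: centre of its underside, z up through the cap; x and y run square to its sides. Grip it across two facing sides, about 42 mm up.
- green_cap_bottle: small square pale green bottle with rounded edges and a green screw cap (fixed shut), standing upright: 38 x 38 mm wide, 86 mm high, straight sides from the foot to about 55 mm, then a shoulder; the cap, about 31 mm across, is at 72 to 86 mm. About 0.09 kg. Origin: centre of its underside, z up through the cap; x and y run square to its sides. Grip it across two facing sides, about 42 mm up.
- dropper: round amber glass dropper bottle with a black rubber teat on top, standing upright: 33 mm diameter, glass straight to about 50 mm, 100 mm high to the tip of the teat (teat 11 mm thick, from 74 mm up). About 0.05 kg. Origin: centre of its underside, z up through the teat. Grip the glass about 48 mm up.
- vial_a: small round glass vial with yellow content and a white cap, standing upright: 21 mm diameter, 48 mm high, straight sides to about 32 mm; the cap is at 38 to 48 mm. About 0.02 kg. Origin: centre of its underside, z up through the cap. Grip it about 33 mm up. The two vials are of one kind and may go either way round.
- vial_b: small round glass vial with blue content and a white cap, standing upright: 21 mm diameter, 48 mm high, straight sides to about 32 mm; the cap is at 38 to 48 mm. About 0.02 kg. Origin: centre of its underside, z up through the cap. Grip it about 33 mm up. The two vials are of one kind and may go either way round.
- red_tray: fixed square red plastic tray, 86 x 86 mm (rim lip 91), 14 mm high, walls 3 mm; inside 80 x 80 mm, flat floor 3 mm above the underside. Origin: centre of its underside; x and y along its sides, z up.
- green_tray: fixed square green plastic tray, 86 x 86 mm (rim lip 91), 14 mm high, walls 3 mm; inside 80 x 80 mm, flat floor 3 mm above the underside. Origin: centre of its underside; x and y along its sides, z up.
- yellow_tray: fixed square yellow plastic tray, 86 x 86 mm (rim lip 91), 14 mm high, walls 3 mm; inside 80 x 80 mm, flat floor 3 mm above the underside. Origin: centre of its underside; x and y along its sides, z up.
- blue_tray: fixed square blue plastic tray, 86 x 86 mm (rim lip 91), 14 mm high, walls 3 mm; a rib 3 mm thick, its top 12 mm up, runs along x through the middle and makes two bays (at +y and -y), each 80 mm along x, 38.5 mm along y, centred 20.7 mm from the middle; floor 3 mm above the underside. Origin: centre of its underside; x and y along its sides, z up.
- bench_timer: bystander: light grey bench timer lying flat, 58 x 64 x 16 mm, loose; leave it alone. Origin: centre of its underside.
- tape_roll: bystander: roll of tan tape lying flat, 96 mm diameter, 25 mm high, loose; leave it alone. Origin: centre of its underside.
- rubber_bulb: bystander: red rubber pipette bulb lying down, about 100 x 54 x 47 mm, loose; leave it alone. Origin: middle of its underside.

How it is judged (in metres and radians):
At the end, for the whole second after the job is handed in: Each bottle stands in its tray (axis within 25 mm of centre along each side; dropper 28 mm), one vial in each blue bay (6 to 36 mm from the rib's middle, within 34 mm along it); all on the tray floor (underside under 6.5 mm over the tray's), within 0.15 rad of upright, at rest (x of red_cap_bottle in the frame of red_tray between -0.025 and 0.025 m and y of red_cap_bottle in the frame of red_tray between -0.025 and 0.025 m and z of red_cap_bottle in the frame of red_tray between -0.002 and 0.0065 m and angle between each of red_cap_bottle, green_cap_bottle, dropper's own z axis and vertical below 0.15 rad and linear speed of each of red_cap_bottle, green_cap_bottle, dropper below 0.02 m/s and x of green_cap_bottle in the frame of green_tray between -0.025 and 0.025 m and y of green_cap_bottle in the frame of green_tray between -0.025 and 0.025 m and z of green_cap_bottle in the frame of green_tray between -0.002 and 0.0065 m and x of dropper in the frame of yellow_tray between -0.028 and 0.028 m and y of dropper in the frame of yellow_tray between -0.028 and 0.028 m and z of dropper in the frame of yellow_tray between -0.002 and 0.0065 m and (((x of vial_a in the frame of blue_tray between -0.034 and 0.034 m and y of vial_a in the frame of blue_tray between 0.006 and 0.036 m and z of vial_a in the frame of blue_tray between -0.002 and 0.0065 m and angle between vial_a's own z axis and vertical below 0.15 rad and linear speed of vial_a below 0.02 m/s) and (x of vial_b in the frame of blue_tray between -0.034 and 0.034 m and y of vial_b in the frame of blue_tray between -0.036 and -0.006 m and z of vial_b in the frame of blue_tray between -0.002 and 0.0065 m and angle between vial_b's own z axis and vertical below 0.15 rad and linear speed of vial_b below 0.02 m/s)) or ((x of vial_b in the frame of blue_tray between -0.034 and 0.034 m and y of vial_b in the frame of blue_tray between 0.006 and 0.036 m and z of vial_b in the frame of blue_tray between -0.002 and 0.0065 m and angle between vial_b's own z axis and vertical below 0.15 rad and linear speed of vial_b below 0.02 m/s) and (x of vial_a in the frame of blue_tray between -0.034 and 0.034 m and y of vial_a in the frame of blue_tray between -0.036 and -0.006 m and z of vial_a in the frame of blue_tray between -0.002 and 0.0065 m and angle between vial_a's own z axis and vertical below 0.15 rad and linear speed of vial_a below 0.02 m/s)))); the robot touches nothing.
It fails at once if a bottle, the dropper bottle or a vial is knocked over (angle between any of red_cap_bottle, green_cap_bottle, dropper, vial_a, vial_b's own z axis and vertical above 0.8 rad).
It fails at once if a bottle, the dropper bottle or a vial is let go and falls from more than about 40 mm up ((height (world z) of red_cap_bottle above 0.04 m and contact force between the fingers and red_cap_bottle below 0.05 N and linear speed of red_cap_bottle above 0.3 m/s) or (height (world z) of green_cap_bottle above 0.04 m and contact force between the fingers and green_cap_bottle below 0.05 N and linear speed of green_cap_bottle above 0.3 m/s) or (height (world z) of dropper above 0.04 m and contact force between the fingers and dropper below 0.05 N and linear speed of dropper above 0.3 m/s) or (height (world z) of vial_a above 0.04 m and contact force between the fingers and vial_a below 0.05 N and linear speed of vial_a above 0.3 m/s) or (height (world z) of vial_b above 0.04 m and contact force between the fingers and vial_b below 0.05 N and linear speed of vial_b above 0.3 m/s)).
It fails at once if the timer, the tape roll or the rubber bulb is shifted by more than 25 mm (distance of any of bench_timer, tape_roll, rubber_bulb from where it was at the start of the episode above 0.025 m).
It also fails if it takes over 106 s, if anything falls off the work surface, if the arm or the gripper's body presses on something with over 40 N, if the wrist force passes 120 N, or if a joint passes its speed limit or range.

### The arm

A 6-joint arm with a two-finger parallel gripper is mounted at the origin on a cart in front of the work surface, level with it; the furniture and walls round the work are solid. World frame = base frame: x ahead of the robot, y to its left, z up, the work surface at z = 0. Lengths are in m, angles in degrees, forces in N, time in s.
With the tool pointing down it reaches from about 0.4 to 0.825 m from the base axis. Payload 7 kg.
Tool frame: the origin (TCP) lies on the centre line of the jaws, within the pads' length; the fingertips stand 19 mm ahead of it and the grasp point (between the pads) is the TCP (r.tip_extent is the distance from the TCP to the fingertips, in m); z points along the fingers, y is the line along which they close (so a half turn about z gives the same grasp; the last joint's range is limited). The gripper opens to 88 mm and grips with 3 to 60 N. Pads are 19 mm wide; open, the fingers measure 130 mm over their backs; the gripper's body (78 mm by 193 mm) begins 47 mm behind the grasp point.
Start: joints at [-53.795, 20.546, 0.682, 0, -70.136, -16.507], TCP at [0.227, -0.635, 0.246] pointing down, gripper open.
Joint ranges: [-176.03, 176.03], [-82.01, 121.73], [-58.28, 71.71], [-173.87, 95.51], [-174.79, -0.11], [-173.66, 173.66]. Speed limits (degrees/s): [136.94, 136.94, 172.46, 180, 180, 180].

### API

Orientations are given as [roll, pitch, yaw] about the fixed x, y, z axes, in that order (R = Rz(yaw) Ry(pitch) Rx(roll)).
In Python, from plant import r gives the robot as it stands. The module is installed in compiled form; this text tells all that it offers.
- The arm moves only by the tool jog_arm, never from a script. Its argument "deltas" is a list that holds one entry, the list of rows, each a list of 5 numbers: the opening, from -1 (shut) to 1 (fully open), then the shift along the world's x, y, z in cm, then the turn about the world's z in rad. In form: [[[claw, dx, dy, dz, turn], ...]]. A call has 1 to 8 rows; each row shifts and turns the commanded pose from where the row before left it; what a row does not reach is not made up. A row lasts 1/8 s, in which the tool goes at most 62.5 mm and 10.7 degrees, less where a joint would pass 70% of its speed; a pose out of reach is approached as far as the arm can. A call with a gripper value outside its range is refused whole. The fingers move at their own pace and stop on an object; "force" is the grip in N (left out, the last holds). Time passes only in rows, so rows that do not move let the fingers close. It gives the time, the measured TCP pose, the force, the opening and the grip force at its end, in the units of the state.
- r.get_state(): the state, without advancing time (a new reading comes with each control period).
- r.capture(name): name is "scene" or "top"; returns the picture (384x512x3 uint8, blue, green, red); there is no depth.
- r.camera_info(name): a dict with "fx", "fy", "cx", "cy" (pixels), "view" (4x4, takes a point from world to camera coordinates). Camera axes: x right, y up, looking along -z (the intrinsics and any distortion apply to the point x, -y, -z); pixel columns grow to the right and rows downward; lengths in m; the calibration is good to about 2 mm. A picture is of the moment at which its call begins. camera_info takes no time and is no camera call.
- r.close_job(): hands the job in; it is judged then, once.
The state is a dict: "time_s": time; "joints": joint angles; "qd": joint speeds; "joint_torque": joint torques, N m; "tcp_pos": TCP position; "eef_rot": TCP orientation; "contact_force": force on the tool from outside, world axes, zero at the start; "moment": the same for the moment, N m; "gripper_width": finger opening in m; "gripper_force": force on a finger pad.
Only numpy, scipy, OpenCV 4.12 (cv2) and the standard library are available. Lean on these libraries where they do the work, as an engineer would, in place of code of your own. Each camera call takes 0.05 s, during which the arm holds its last target. There are 200 camera calls.

## Working session

There is one attempt and no reset: what is moved stays moved. The work goes in short steps, Python scripts to look and compute and a tool call to move; the robot and the scene stay as the last step left them, time stands still between calls to the robot, and variables do not carry over. Pictures are saved under pics/ and viewed, at most 17 in all, crops included, and the job is handed in when it is done.

Besides the shell and the picture viewer there is one more tool, called after ">>>" as name([rows], argument=value, ...), one row to a line, values as JSON. jog_arm: Moves the arm, as the interface text tells. Its arguments: {"type":"object","properties":{"deltas":{"type":"array"},"force":{"type":"number"}},"required":["deltas"]}

```bash
mkdir -p pics
python3 - <<'E'
from plant import r
import cv2
for n in("scene","top"):
    i=r.capture(n); cv2.imwrite(f"pics/{n}0.png",cv2.resize(i,(800,600),interpolation=cv2.INTER_CUBIC)); cv2.imwrite(f"{n}0_raw.png",i)
    print(n,r.camera_info(n))
print(r.get_state())
E
```

```text
scene {'fx': 423.6106166103289, 'fy': 423.6106166103289, 'cx': 260.08666231232127, 'cy': 191.39598047758767, 'view': array([[-0.52725789, -0.849303  ,  0.02614453,  0.31568513],
       [ 0.40006957, -0.220988  ,  0.88944288, -0.23719892],
       [-0.74962888,  0.47942541,  0.45629795, -0.83044652],
       [ 0.        ,  0.        ,  0.        ,  1.        ]])}
top {'fx': 371.55740095261376, 'fy': 371.55740095261376, 'cx': 256.29319901955836, 'cy': 192.29831885003125, 'view': array([[-0.02248324, -0.99920261, -0.03299472,  0.0512963 ],
       [ 0.98054283, -0.02847701,  0.19422877, -0.52839653],
       [-0.19501349, -0.02798584,  0.98040121, -1.10309489],
       [ 0.        ,  0.        ,  0.        ,  1.        ]])}
{'time_s': 0.1, 'joints': array([-5.37942947e+01,  2.05881261e+01,  6.38918681e-01, -1.92497774e-02,
       -7.01357254e+01, -1.65054152e+01]), 'qd': array([-0.03162736, -0.0802835 ,  0.09001705,  0.09155303, -0.00987209,
        0.12032589]), 'joint_torque': array([-2.85123708e-03, -5.84160697e+01,  2.93749827e+01,  7.01538920e+00,
        1.02008818e-02, -7.15970668e-05]), 'tcp_pos': array([ 0.22737111, -0.63511343,  0.24470183]), 'eef_rot': array([ 1.79913425e+02, -6.78111939e-03, -1.60306259e+02]), 'contact_force': array([-0.14095167, -0.14748552, -0.03658826]), 'moment': array([-0.03778235, -0.01225017,  0.00336873]), 'gripper_force': 0.0, 'gripper_width': 0.08777106411897201}
```

View pics/scene0.png

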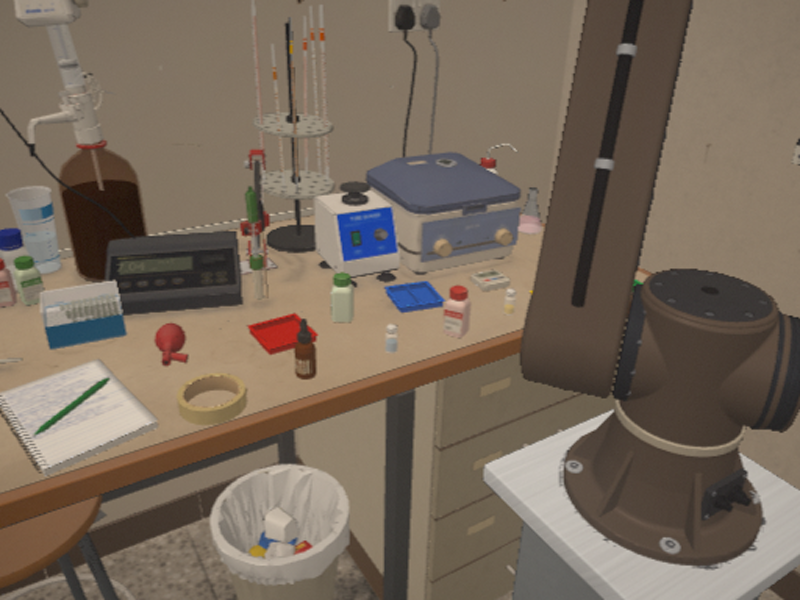

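View pics/top0.png

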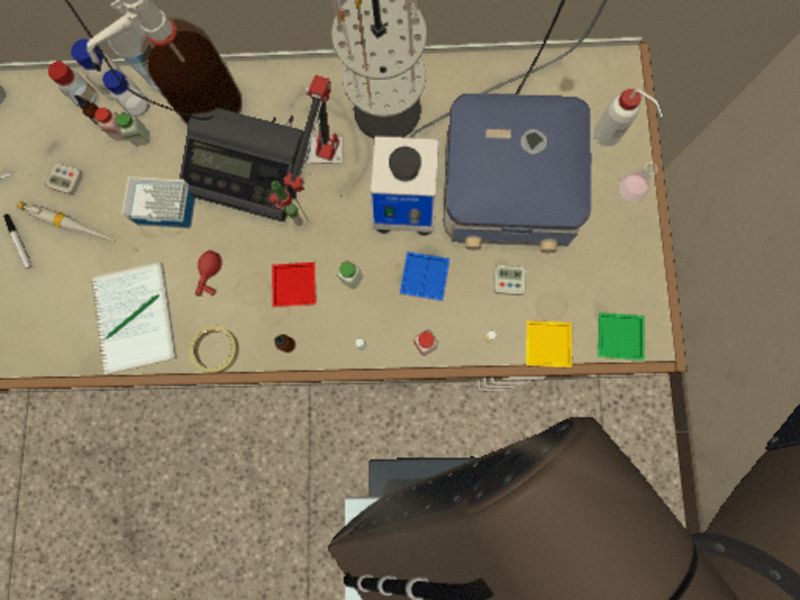

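The scene view shows all pieces upright. In the top view (800 px scale) they sit at: red bottle (426,342), green bottle (348,272), dropper (284,343), vials (360,343) and (491,336). The trays are at: red (294,284), blue (425,277), yellow (549,343), green (621,337). I'll enlarge these next.

Run:
```python
import cv2
i=cv2.imread("top0_raw.png")
for k,(x,y) in enumerate([(168,155),(292,155)]):
    c=i[y:y+85,x:x+128]; c=cv2.resize(c,None,fx=6.25,fy=6.25,interpolation=cv2.INTER_CUBIC)
    for g in range(0,128,10):
        cv2.putText(c,str(x+g),(int(g*6.25),8),0,.3,(0,0,0),1); cv2.line(c,(int(g*6.25),0),(int(g*6.25),530),(90,90,90),1)
    for g in range(5,85,10):
        cv2.putText(c,str(y+g),(0,int(g*6.25)),0,.3,(0,0,0),1); cv2.line(c,(0,int(g*6.25)),(800,int(g*6.25)),(90,90,90),1)
    cv2.imwrite(f"pics/crop{k}.png",c)
```

```text
(no output)
```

View pics/crop0.png

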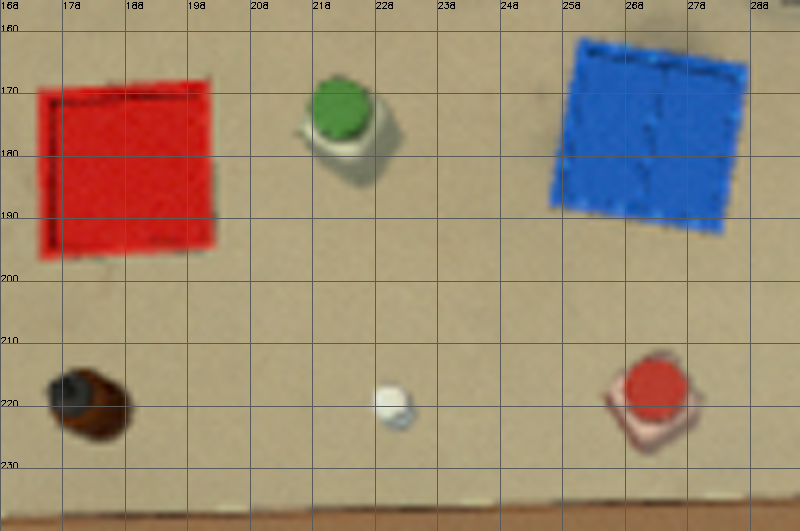

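View pics/crop1.png

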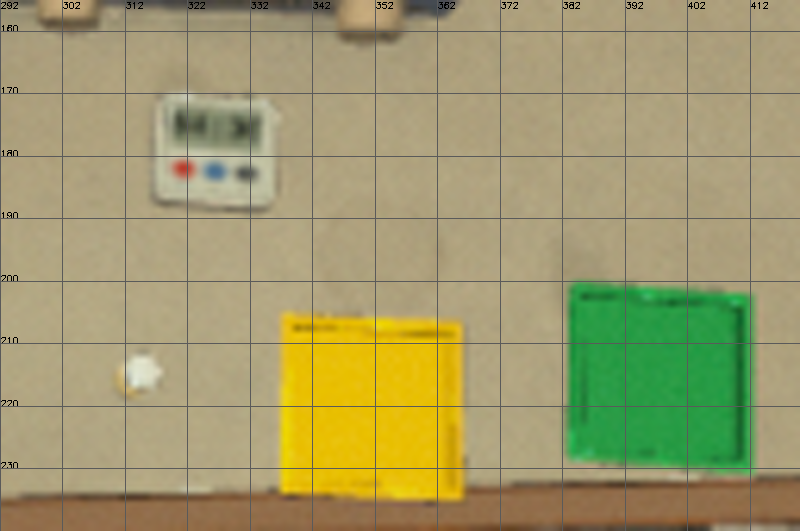

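```bash
cat > h.py <<'E'
import numpy as np,cv2
from plant import r
CI={n:r.camera_info(n) for n in("top","scene")}
def bp(n,u,v,z):
    c=CI[n];V=np.array(c["view"]);R=V[:3,:3];o=-R.T@V[:3,3]
    d=R.T@np.array([(u-c["cx"])/c["fx"],-(v-c["cy"])/c["fy"],-1]);return (o+d*(z-o[2])/d[2])[:2]
def pj(n,p):
    c=CI[n];V=np.array(c["view"]);q=V[:3,:3]@np.array(p)+V[:3,3]
    return np.array([c["cx"]-c["fx"]*q[0]/q[2],c["cy"]+c["fy"]*q[1]/q[2]])
E
python3 - <<'E'
from h import *
np.set_printoptions(precision=4,suppress=True)
off=[168,292]
def P(k,X,Y,z): return bp("top",off[k]+(X+.5)/6.25-.5,155+(Y+.5)/6.25-.5,z)
T={"red":(0,[(39,90),(209,80),(215,247),(40,259)]),"blue":(0,[(581,38),(748,66),(722,234),(550,207)]),
"yel":(1,[(282,315),(462,322),(464,500),(282,494)]),"green":(1,[(570,283),(752,294),(751,473),(568,459)])}
for n,(k,c) in T.items():
    q=np.array([P(k,*p,.014) for p in c]); e=np.array([q[0]-q[3],q[1]-q[2]]).sum(0); f=np.array([q[0]-q[1],q[3]-q[2]]).sum(0)
    print(n,q.mean(0),"len",np.linalg.norm(e)/2,np.linalg.norm(f)/2,"yaw",np.degrees([np.arctan2(e[1],e[0]),np.arctan2(f[1],f[0])]))
for n,k,X,Y,z in[("redcap",0,656,390,.086),("greencap",0,342,109,.086),("teat",0,70,391,.1),("dropbase",0,99,408,0.0),("vialblue",0,390,401,.048),("vialyel",1,142,372,.048),("edge",0,400,508,0),("timer",1,214,152,.016)]:
    p=P(k,X,Y,z);print(n,p,np.hypot(*p))
print(bp("top",210*.64,350*.64,.025),"tape"); print(bp("top",208*.64,272*.64,.025),"bulb")
i=cv2.imread("scene0_raw.png")
cs=[(190,170,60,45),(280,178,60,45)]
o=[cv2.resize(i[y:y+h,x:x+w],None,fx=6.6,fy=6.6,interpolation=cv2.INTER_CUBIC) for x,y,w,h in cs]
cv2.imwrite("pics/bot.png",np.hstack(o))
E
```

```text
red [0.5795 0.2614] len 0.08990771348072836 0.09039996233710304 yaw [ 1.9494 92.0012]
blue [ 0.5887 -0.012 ] len 0.09101287419221617 0.08900226345497197 yaw [-11.0824  78.7696]
yel [ 0.4407 -0.2575] len 0.09027956712024678 0.09023795988577703 yaw [-3.7904 86.3904]
green [ 0.4523 -0.4019] len 0.09005772172841288 0.09035523532403424 yaw [-5.9309 84.4474]
redcap [ 0.4467 -0.0099] 0.44676826558745575
greencap [0.5892 0.1394] 0.6054776624474748
teat [0.4518 0.2677] 0.525136270137869
dropbase [0.4561 0.2766] 0.5334467990502404
vialblue [0.4496 0.1209] 0.46561288242144366
vialyel [ 0.457  -0.1388] 0.47767143712742816
edge [0.4008 0.1212] 0.41867604618004595
timer [ 0.5742 -0.1858] 0.6035303986246489
[0.4439 0.427 ] tape
[0.6071 0.438 ] bulb
```

View pics/bot.png

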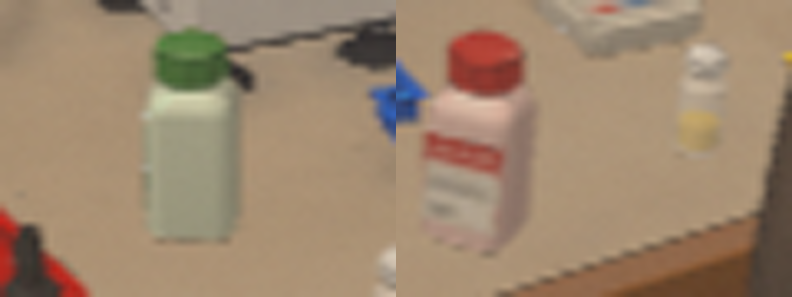

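The crop shows the green bottle face-on to the scene camera, with foot corners about (150,236) and (232,240). The red bottle shows two faces, with foot corners about (425,230), (495,250) and (530,202).

Run:
```python
from h import *
np.set_printoptions(precision=4,suppress=True)
S=lambda x0,y0,X,Y,z=0.003: bp("scene",x0+X/6.6-.4,y0+Y/6.6-.4,z)
for a,b,n in[(S(190,170,152,237),S(190,170,232,240),"green front"),(S(280,178,29,230),S(280,178,99,250),"red front"),(S(280,178,99,250),S(280,178,134,202),"red side")]:
    d=b-a;print(n,a,b,np.linalg.norm(d),np.degrees(np.arctan2(d[1],d[0])))
# cap consistency from scene
print("greencap",S(190,170,190,42,.086),"redcap",S(280,178,485-396,43,.086),"vialyel",S(280,178,708-396,52,.048),
 "teat",bp("scene",305*.64,322*.64,.1),"vialblue",bp("scene",391*.64,327*.64,.048),"dropbase c",bp("scene",305*.64,371*.64,0.003))
```

```text
green front [0.5803 0.1677] [0.5615 0.1394] 0.033938269289828335 -123.54829447983902
red front [0.4505 0.0151] [ 0.4229 -0.0007] 0.031795291185677615 -150.2142989592885
red side [ 0.4229 -0.0007] [ 0.4482 -0.0374] 0.0445569908061068 -55.37072405410446
greencap [0.5873 0.1444] redcap [ 0.4466 -0.0065] vialyel [ 0.4544 -0.1342] teat [0.4396 0.2788] vialblue [0.4429 0.1278] dropbase c [0.4563 0.2759]
```

Run:
```python
from h import *
np.set_printoptions(precision=3,suppress=True)
def ray(n,u,v):
    a=np.r_[bp(n,u,v,0),0];b=np.r_[bp(n,u,v,.3),.3];return a,b-a
def tri(t,s):
    a,d=ray("top",t[0]*.64,t[1]*.64);b,e=ray("scene",s[0]*.64,s[1]*.64)
    k=np.linalg.lstsq(np.c_[d,-e],b-a,rcond=None)[0];p=a+k[0]*d;q=b+k[1]*e;return (p+q)/2,np.linalg.norm(p-q)
for n,t,s in[("tubecap",(293,213),(257,262)),("dkgreen",(279,195),(252,205)),("redclampR",(294,183),(266,228)),("clampbase",(325,148),(256,160)),
 ("stirrer top front L (img)",(373,195),(320,205)),("stirrer top frontR",(437,195),(388,200)),("box front lid L",(449,232),(420,215)),("box lid front R",(577,238),(520,192)),("knobL",(473,242),(445,245)),("knobR",(548,245),(503,237))]:
    print(n,*tri(t,s))
print("stirrer foot",bp("top",385*.64,232*.64,0),bp("top",430*.64,232*.64,0))
```

```text
tubecap [0.71  0.251 0.085] 0.004948175748570391
dkgreen [0.705 0.253 0.195] 0.005293342655231244
redclampR [0.744 0.228 0.139] 0.01742931223805141
clampbase [0.787 0.185 0.238] 0.05627417929235532
stirrer top front L (img) [0.722 0.098 0.161] 0.038971885424733975
stirrer top frontR [ 0.713 -0.032  0.156] 0.01529039520217495
box front lid L [ 0.641 -0.056  0.145] 0.0063167465775374335
box lid front R [ 0.617 -0.285  0.164] 0.009077297885807679
knobL [ 0.638 -0.111  0.074] 0.003899782069369627
knobR [ 0.631 -0.258  0.066] 0.0005122174997808789
stirrer foot [0.69  0.069] [ 0.687 -0.027]
```

>>> jog_arm([
  [[1, 1.8, 5.2, -0.3, 0.025], [1, 1.8, 5.2, -0.3, 0.025], [1, 1.8, 5.2, -0.3, 0.025], [1, 1.8, 5.2, -0.3, 0.025], [1, 1.8, 5.2, -0.3, 0.025], [1, 1.8, 5.2, -0.3, 0.025], [1, 1.8, 5.2, -0.3, 0.025], [1, 1.8, 5.2, -0.3, 0.025]],
], force=12)

```text
time_s: 1.1
tcp_pos: [0.3716, -0.2178, 0.2215]
eef_rot: [-180.0, 0.0, -148.8]
contact_force: [1.1, -0.6, 0.2]
gripper_width: 0.0878
gripper_force: 0.0
```

>>> jog_arm([
  [[1, 1.8, 5.2, -0.5, 0.025], [1, 1.8, 5.2, -0.5, 0.025], [1, 1.8, 5.2, -0.5, 0.025], [1, 1.8, 5.2, -0.5, 0.025], [1, 0, 0, 0, 0]],
])

```text
time_s: 1.72
tcp_pos: [0.4442, -0.0087, 0.2011]
eef_rot: [180.0, -0.0, -142.8]
contact_force: [0.1, 0.2, -0.4]
gripper_width: 0.0876
gripper_force: 0.0
```

>>> jog_arm([
  [[1, 0.2, 0, -4, 0], [1, 0, 0, -4, 0], [1, 0, 0, -3, 0], [1, 0, 0, -2.5, 0], [1, 0, 0, -1.5, 0], [1, 0, 0, -0.8, 0], [1, 0, 0, 0, 0]],
])

```text
time_s: 2.6
tcp_pos: [0.4452, -0.0119, 0.0433]
eef_rot: [180.0, -0.1, -143.1]
contact_force: [0.4, -0.2, 0.2]
gripper_width: 0.0877
gripper_force: 0.0
```

```bash
cat >> h.py <<'E'
def shot(name,*crops):
    """crops: (cam,x,y,w,h) raw px; side by side, height 400"""
    o=[]
    for n,x,y,w,h in crops:
        c=r.capture(n)[y:y+h,x:x+w]; o.append(cv2.resize(c,(400*w//h,400),interpolation=cv2.INTER_CUBIC))
    cv2.imwrite(f"pics/{name}.png",np.hstack(o)[:,:800])
E
python3 -c "
from h import *
shot('red_g',('top',232,170,90,90),('scene',250,150,90,90))"
```

```text
(no output)
```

View pics/red_g.png

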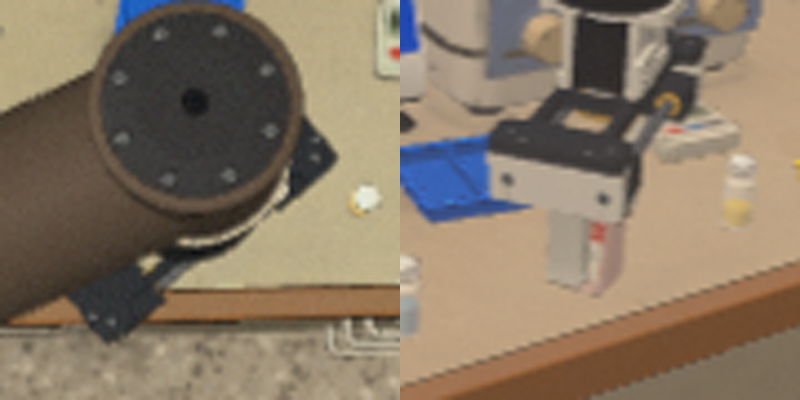

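The fingers straddle the red bottle, which is upright, so I'll close on it.

>>> jog_arm([
  [[-1, 0, 0.2, 0, 0], [-1, 0, 0, 0, 0], [-1, 0, 0, 0, 0], [-1, 0, 0, 0, 0], [-1, 0, 0, 0, 0], [-1, 0, 0, 0, 0]],
])

```text
time_s: 3.45
tcp_pos: [0.4456, -0.0095, 0.0436]
eef_rot: [-180.0, 0.0, -143.1]
contact_force: [0.1, 0.2, 0.7]
gripper_width: 0.0393
gripper_force: 11.8
```

>>> jog_arm([
  [[-1, 0, 0, 1, 0], [-1, 0, 0, 2.5, 0], [-1, 0, 0, 4, 0], [-1, 0, 0, 4, 0], [-1, 0.6, 1.2, 0, 0], [-1, 1.6, 3.2, 0, 0], [-1, 1.8, 3.8, 0, 0], [-1, 1.8, 3.8, 0, 0]],
], force=15)

```text
time_s: 4.45
tcp_pos: [0.5035, 0.1117, 0.1581]
eef_rot: [180.0, -0.1, -143.1]
contact_force: [0.3, -0.2, -1.7]
gripper_width: 0.0388
gripper_force: 14.7
```

>>> jog_arm([
  [[-1, 1.8, 3.8, 0, 0], [-1, 1.8, 3.8, 0, 0], [-1, 1.8, 3.8, 0, 0], [-1, 1.4, 2.8, 0, 0], [-1, 0.5, 0.8, 0, 0], [-1, 0, 0, 0, 0]],
])

```text
time_s: 5.2
tcp_pos: [0.576, 0.2606, 0.1575]
eef_rot: [180.0, -0.1, -143.1]
contact_force: [0.2, 0.1, -1.0]
gripper_width: 0.0389
gripper_force: 14.7
```

>>> jog_arm([
  [[-1, 0, 0, -3, 0], [-1, 0, 0, -3, 0], [-1, 0, 0, -2.2, 0], [-1, 0, 0, -1.4, 0], [-1, 0, 0, -0.8, 0], [-1, 0, 0, -0.4, 0], [-1, 0, 0, -0.1, 0], [-1, 0, 0, 0, 0]],
])

```text
time_s: 6.2
tcp_pos: [0.5767, 0.2607, 0.0501]
eef_rot: [180.0, 0.1, -143.1]
contact_force: [-0.8, 0.5, -1.6]
gripper_width: 0.0386
gripper_force: 14.7
```

>>> jog_arm([
  [[-1, 0, 0, -0.2, 0], [-1, 0, 0, -0.1, 0], [-1, 0, 0, 0, 0], [0, 0, 0, 0, 0], [0.2, 0, 0, 0, 0], [0.6, 0, 0, 0, 0], [1, 0, 0, 0, 0], [1, 0, 0, 0, 0]],
])

```text
time_s: 7.2
tcp_pos: [0.5765, 0.2605, 0.0466]
eef_rot: [-180.0, 0.0, -143.1]
contact_force: [0.6, -0.2, -0.5]
gripper_width: 0.077
gripper_force: 0.0
```

>>> jog_arm([
  [[1, 0, 0, 3, 0], [1, 0, 0, 5, 0], [1, 0, 0, 5, 0], [1, 0, -2, 2, -0.15], [1, 0, -2, 0, -0.17], [1, 0.2, -2, 0, -0.17], [1, 0.2, -2, 0, -0.17], [1, 0.2, -2, 0, -0.17]],
])

```text
time_s: 8.2
tcp_pos: [0.5824, 0.1598, 0.1966]
eef_rot: [180.0, 0.0, 169.0]
contact_force: [-0.2, -0.0, 0.1]
gripper_width: 0.0873
gripper_force: 0.0
```

>>> jog_arm([
  [[1, 0.3, -1, 0, -0.17], [1, 0.2, -1, 0, -0.17], [1, 0.2, 0, 0, -0.05], [1, 0, 0, 0, 0]],
])

```text
time_s: 8.7
tcp_pos: [0.5895, 0.1403, 0.1966]
eef_rot: [180.0, 0.0, 147.0]
contact_force: [0.1, 0.5, -0.7]
gripper_width: 0.0877
gripper_force: 0.0
```

```bash
python3 -c "
from h import *
shot('g_above',('top',160,130,120,120),('scene',140,140,120,120))"
```

```text
(no output)
```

View pics/g_above.png

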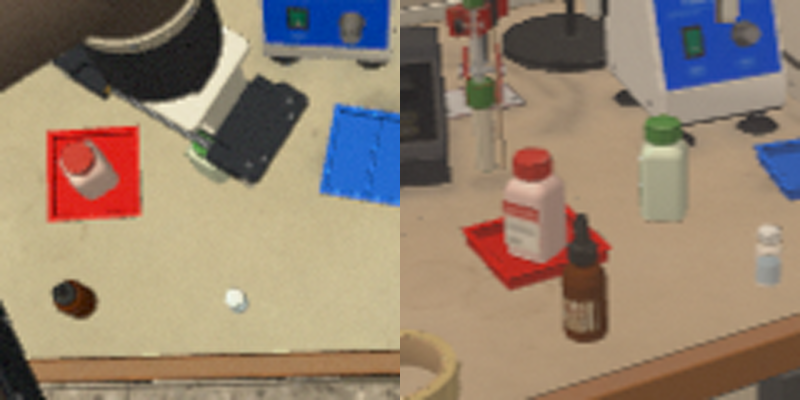

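The red bottle stands in its tray, with its base at about (105,180) in the left crop. The gripper is over the green bottle with clear space around it, so I'll descend and grip.

>>> jog_arm([
  [[1, 0, 0, -4, 0], [1, 0, 0, -4, 0], [1, 0, 0, -3, 0], [1, 0, 0, -2.3, 0], [1, 0, 0, -1.4, 0], [1, 0, 0, -0.7, 0], [1, 0, 0, 0, 0]],
], force=12)

```text
time_s: 9.68
tcp_pos: [0.5896, 0.1406, 0.0426]
eef_rot: [-180.0, 0.0, 147.0]
contact_force: [-0.5, -0.3, 1.0]
gripper_width: 0.0875
gripper_force: 0.0
```

>>> jog_arm([
  [[-1, 0, 0, 0, 0], [-1, 0, 0, 0, 0], [-1, 0, 0, 0, 0], [-1, 0, 0, 0, 0], [-1, 0, 0, 0, 0], [-1, 0, 0, 0, 0]],
])

```text
time_s: 10.42
tcp_pos: [0.5896, 0.1406, 0.0426]
eef_rot: [180.0, 0.0, 147.0]
contact_force: [0.1, -0.3, -0.4]
gripper_width: 0.0376
gripper_force: 12.0
```

>>> jog_arm([
  [[-1, 0, 0, 1, 0], [-1, 0, 0, 2.5, 0], [-1, 0, 0, 4, 0], [-1, 0, 0, 4.5, 0], [-1, -2, -1, 0.7, 0], [-1, -4, -3, 0, 0], [-1, -4, -3, 0, 0], [-1, -2, -4, 0, 0]],
], force=15)

```text
time_s: 11.42
tcp_pos: [0.4676, 0.0297, 0.1702]
eef_rot: [180.0, 0.0, 147.1]
contact_force: [1.5, -0.0, -0.8]
gripper_width: 0.0378
gripper_force: 15.0
```

>>> jog_arm([
  [[-1, -0.2, -4.6, 0, 0], [-1, -0.2, -4.8, 0, 0], [-1, -0.2, -4.8, 0, 0], [-1, -0.2, -4.8, 0, 0], [-1, -0.2, -4.8, 0, 0], [-1, -0.2, -4.8, 0, 0], [-1, -0.2, -4.8, 0, 0], [-1, -0.2, -4.6, 0, 0]],
])

```text
time_s: 12.42
tcp_pos: [0.4532, -0.3512, 0.1702]
eef_rot: [180.0, 0.0, 147.0]
contact_force: [1.3, -0.5, -0.0]
gripper_width: 0.0381
gripper_force: 15.0
```

>>> jog_arm([
  [[-1, -0.1, -3, 0, 0], [-1, 0, -1.8, 0, 0], [-1, 0, -0.5, 0, 0], [-1, 0, 0, 0, 0]],
])

```text
time_s: 12.92
tcp_pos: [0.4525, -0.4021, 0.1696]
eef_rot: [180.0, -0.0, 147.0]
contact_force: [-0.4, 0.2, -0.7]
gripper_width: 0.0385
gripper_force: 15.0
```

>>> jog_arm([
  [[-1, 0, 0, -3.5, 0], [-1, 0, 0, -3.5, 0], [-1, 0, 0, -2.4, 0], [-1, 0, 0, -1.4, 0], [-1, 0, 0, -0.7, 0], [-1, 0, 0, -0.4, 0], [-1, 0, 0, -0.2, 0], [-1, 0, 0, 0, 0]],
])

```text
time_s: 13.92
tcp_pos: [0.4527, -0.4026, 0.049]
eef_rot: [180.0, 0.0, 147.0]
contact_force: [0.6, -0.2, -0.7]
gripper_width: 0.0377
gripper_force: 15.0
```

>>> jog_arm([
  [[-1, 0, 0, -0.2, 0], [-1, 0, 0, -0.1, 0], [-1, 0, 0, 0, 0], [0, 0, 0, 0, 0], [0.2, 0, 0, 0, 0], [0.6, 0, 0, 0, 0], [1, 0, 0, 0, 0], [1, 0, 0, 0, 0]],
])

```text
time_s: 14.92
tcp_pos: [0.4525, -0.4025, 0.0456]
eef_rot: [180.0, -0.0, 147.0]
contact_force: [0.4, -0.7, -0.3]
gripper_width: 0.077
gripper_force: 0.0
```

>>> jog_arm([
  [[1, 0, 0, 3, 0], [1, 0, 0, 5, 0], [1, 0, 0, 5, 0], [1, 0, 2, 2, 0.04], [1, 0, 4.8, 0, 0.05], [1, 0, 4.8, 0, 0.05], [1, 0, 4.8, 0, 0.05], [1, 0, 4.8, 0, 0.05]],
])

```text
time_s: 15.92
tcp_pos: [0.4523, -0.1891, 0.1958]
eef_rot: [180.0, 0.0, 160.8]
contact_force: [1.2, 1.4, 0.5]
gripper_width: 0.0874
gripper_force: 0.0
```

>>> jog_arm([
  [[1, 0, 4.8, 0, 0.05], [1, 0, 4.8, 0, 0.05], [1, 0, 4.8, 0, 0.04], [1, 0, 4.8, 0, 0], [1, 0, 4.8, 0, 0], [1, 0, 4.8, 0, 0], [1, 0, 4.8, 0, 0], [1, 0, 4.8, 0, 0]],
])

```text
time_s: 16.92
tcp_pos: [0.4522, 0.1952, 0.1958]
eef_rot: [180.0, 0.0, 168.8]
contact_force: [0.5, 0.0, 0.4]
gripper_width: 0.0877
gripper_force: 0.0
```

>>> jog_arm([
  [[1, 0, 4.8, 0, 0], [1, 0, 2.3, 0, 0], [1, 0, 1, 0, 0], [1, 0, 0, 0, 0]],
])

```text
time_s: 17.42
tcp_pos: [0.4524, 0.2742, 0.1954]
eef_rot: [-180.0, -0.0, 168.8]
contact_force: [-0.0, -0.3, 0.5]
gripper_width: 0.0876
gripper_force: 0.0
```

```bash
python3 -c "
from h import *
shot('d_above',('top',120,130,120,120),('scene',140,140,120,120))"
```

```text
(no output)
```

View pics/d_above.png

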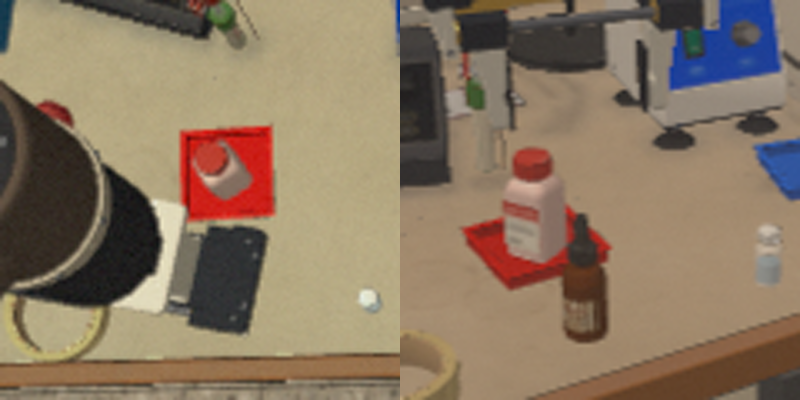

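The dropper stands clear under the open gripper, so I'll descend with TCP at 54 mm and keep the teat clear of the gripper body.

>>> jog_arm([
  [[1, 0.1, 0, -4, 0], [1, 0, 0, -3.5, 0], [1, 0, 0, -2.5, 0], [1, 0, 0, -2, 0], [1, 0, 0, -1.3, 0], [1, 0, 0, -0.8, 0], [1, 0, 0, 0, 0]],
], force=10)

```text
time_s: 18.4
tcp_pos: [0.4535, 0.2742, 0.0545]
eef_rot: [-180.0, -0.0, 168.7]
contact_force: [-0.1, 0.3, -1.0]
gripper_width: 0.0876
gripper_force: 0.0
```

>>> jog_arm([
  [[-1, 0, 0, 0, 0], [-1, 0, 0, 0, 0], [-1, 0, 0, 0, 0], [-1, 0, 0, 0, 0], [-1, 0, 0, 0, 0], [-1, 0, 0, 0, 0]],
])

```text
time_s: 19.15
tcp_pos: [0.4535, 0.2745, 0.0546]
eef_rot: [180.0, 0.0, 168.8]
contact_force: [0.5, 0.7, -0.4]
gripper_width: 0.0334
gripper_force: 0.0
```

```bash
python3 -c "
from h import *
shot('d_grip',('top',120,130,120,120),('scene',140,140,120,120))"
```

```text
(no output)
```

View pics/d_grip.png

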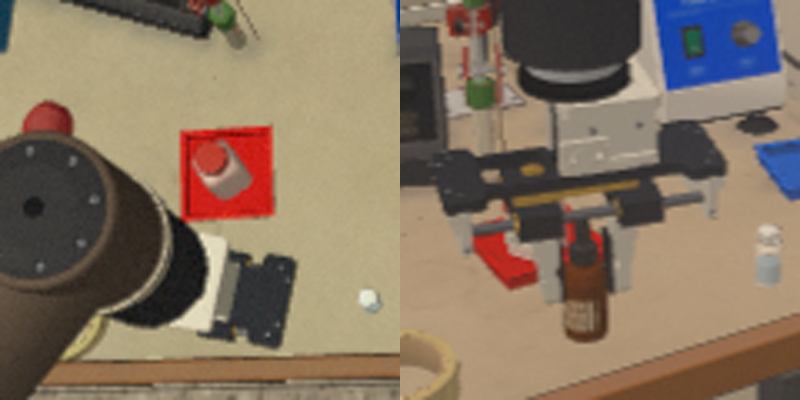

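Both pads are just reaching the glass and the dropper is upright; I'll let the grip build up.

>>> jog_arm([
  [[-1, 0, 0, 0, 0], [-1, 0, 0, 0, 0], [-1, 0, 0, 0, 0]],
], force=12)

```text
time_s: 19.62
tcp_pos: [0.4535, 0.2745, 0.0546]
eef_rot: [-180.0, -0.0, 168.8]
contact_force: [0.3, -0.1, -0.2]
gripper_width: 0.0313
gripper_force: 12.0
```

>>> jog_arm([
  [[-1, 0, 0, 0.5, 0], [-1, 0, 0, 1, 0], [-1, 0, 0, 1, 0], [-1, 0, 0, 0, 0]],
])

```text
time_s: 20.12
tcp_pos: [0.454, 0.2751, 0.0809]
eef_rot: [179.9, 0.1, 168.8]
contact_force: [-0.3, 0.5, -0.3]
gripper_width: 0.0316
gripper_force: 12.0
```

```bash
python3 -c "
from h import *
shot('d_lift',('scene',170,170,60,80),('scene',140,140,120,120))"
```

```text
(no output)
```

View pics/d_lift.png

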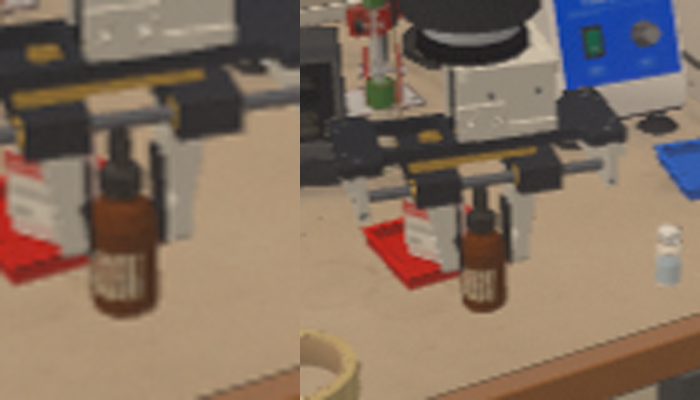

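Held and upright; carrying it to the yellow tray.

>>> jog_arm([
  [[-1, 0, 0, 1.5, 0], [-1, 0, 0, 3, 0], [-1, 0, 0, 3, 0], [-1, 0, 0, 2, 0], [-1, 0, -0.6, 1, 0], [-1, 0, -1.4, 0, 0], [-1, 0, -2.4, 0, 0], [-1, 0, -3.4, 0, 0]],
])

```text
time_s: 21.22
tcp_pos: [0.4528, 0.1944, 0.1835]
eef_rot: [-179.9, -0.1, 168.8]
contact_force: [-0.4, -1.0, -0.7]
gripper_width: 0.0313
gripper_force: 12.0
```

>>> jog_arm([
  [[-1, -0.1, -4, 0, 0], [-1, -0.1, -4, 0, 0], [-1, -0.1, -4, 0, 0], [-1, -0.1, -4, 0, 0], [-1, -0.1, -4, 0, 0], [-1, -0.1, -4, 0, 0], [-1, -0.1, -4, 0, 0], [-1, -0.1, -4, 0, 0]],
])

```text
time_s: 22.22
tcp_pos: [0.4437, -0.1258, 0.1838]
eef_rot: [-180.0, -0.1, 168.7]
contact_force: [0.5, 0.7, -0.9]
gripper_width: 0.0317
gripper_force: 12.0
```

>>> jog_arm([
  [[-1, -0.2, -4, 0, 0], [-1, -0.1, -3.7, 0, 0], [-1, 0, -2.8, 0, 0], [-1, 0, -1.6, 0, 0], [-1, 0, -0.7, 0, 0], [-1, 0, 0, 0, 0], [-1, 0, 0, 0, 0]],
])

```text
time_s: 23.1
tcp_pos: [0.4425, -0.2509, 0.1846]
eef_rot: [180.0, -0.0, 168.8]
contact_force: [0.4, -0.4, 0.9]
gripper_width: 0.0313
gripper_force: 12.0
```

>>> jog_arm([
  [[-1, 0, -0.4, -2.5, 0], [-1, 0, -0.2, -3, 0], [-1, 0, 0, -2.8, 0], [-1, 0, 0, -2, 0], [-1, 0, 0, -1.2, 0], [-1, 0, 0, -0.6, 0], [-1, 0, 0, -0.3, 0], [-1, 0, 0, 0, 0]],
])

```text
time_s: 24.1
tcp_pos: [0.4428, -0.2575, 0.0609]
eef_rot: [-180.0, 0.0, 168.8]
contact_force: [0.7, 0.2, -0.2]
gripper_width: 0.0315
gripper_force: 12.0
```

>>> jog_arm([
  [[-1, 0, 0, -0.2, 0], [-1, 0, 0, -0.1, 0], [-1, 0, 0, 0, 0], [-0.2, 0, 0, 0, 0], [0.2, 0, 0, 0, 0], [0.6, 0, 0, 0, 0], [1, 0, 0, 0, 0], [1, 0, 0, 0, 0]],
])

```text
time_s: 25.1
tcp_pos: [0.4425, -0.2575, 0.0575]
eef_rot: [-180.0, -0.0, 168.8]
contact_force: [-0.1, -0.1, -0.3]
gripper_width: 0.0695
gripper_force: 0.0
```

>>> jog_arm([
  [[1, 0, 0, 2, 0], [1, 0, 0, 4, 0], [1, 0, 0, 5, 0], [1, 0, 0.5, 2, 0], [1, 0.5, 4, 0, 0], [1, 0.5, 4, 0, 0], [1, 0.4, 3.4, 0, 0], [1, 0, 0, 0, 0]],
])

```text
time_s: 26.1
tcp_pos: [0.4567, -0.1368, 0.1878]
eef_rot: [180.0, 0.0, 168.9]
contact_force: [0.1, 0.1, 0.0]
gripper_width: 0.0877
gripper_force: 0.0
```

```bash
python3 -c "
from h import *
shot('v1',('top',280,150,140,100),('scene',270,150,60,100))"
```

```text
(no output)
```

View pics/v1.png

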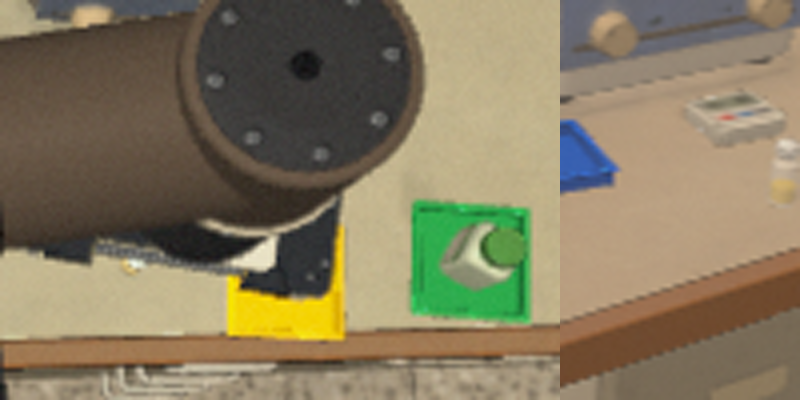

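The green bottle stands in its tray. The yellow vial is under the gripper, so I'll descend.

>>> jog_arm([
  [[1, 0, -0.1, -4, 0], [1, 0, 0, -4, 0], [1, 0, 0, -3, 0], [1, 0, 0, -2.2, 0], [1, 0, 0, -1.4, 0], [1, 0, 0, -0.8, 0], [1, 0, 0, 0, 0]],
], force=6)

```text
time_s: 27.08
tcp_pos: [0.4564, -0.1397, 0.0334]
eef_rot: [-180.0, -0.0, 168.7]
contact_force: [1.2, -0.3, 1.0]
gripper_width: 0.0879
gripper_force: 0.0
```

>>> jog_arm([
  [[0.2, 0, 0, 0, 0], [-0.3, 0, 0, 0, 0], [-0.5, 0, 0, 0, 0], [-1, 0, 0, 0, 0], [-1, 0, 0, 0, 0], [-1, 0, 0, 0, 0], [-1, 0, 0, 0, 0], [-1, 0, 0, 0, 0]],
])

```text
time_s: 28.08
tcp_pos: [0.4565, -0.1395, 0.0335]
eef_rot: [180.0, -0.0, 168.8]
contact_force: [1.0, -0.3, 0.5]
gripper_width: 0.0203
gripper_force: 6.0
```

>>> jog_arm([
  [[-1, 0, 0, 0, 0], [-1, 0, 0, 0, 0], [-1, 0, 0, 0.5, 0], [-1, 0, 0, 1, 0], [-1, 0, 0, 1, 0], [-1, 0, 0, 0, 0]],
])

```text
time_s: 28.82
tcp_pos: [0.4573, -0.1394, 0.0598]
eef_rot: [180.0, 0.1, 168.8]
contact_force: [-0.0, 0.0, -0.1]
gripper_width: 0.0203
gripper_force: 6.0
```

```bash
python3 -c "
from h import *
shot('v1g',('scene',290,140,90,100),('scene',250,140,110,100))"
```

```text
(no output)
```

View pics/v1g.png

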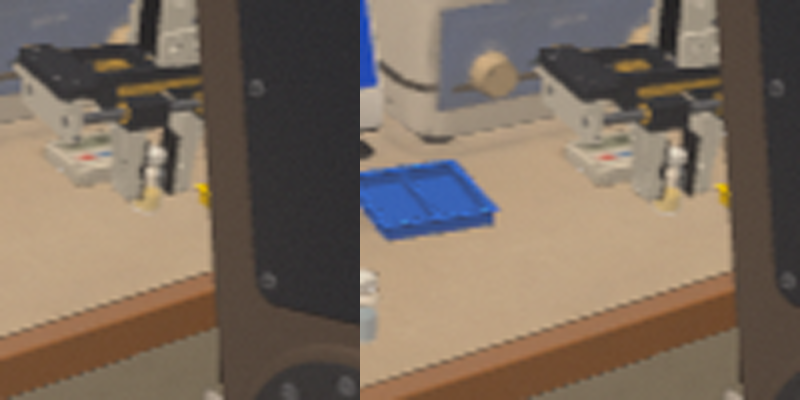

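The vial is lifted and upright. I'll move in y first to stay clear of the box, then forward to the far bay.

>>> jog_arm([
  [[-1, 0, 0, 2, 0], [-1, 0, 0, 3, 0], [-1, 0, 0.7, 1, 0], [-1, 0, 2, 0, 0], [-1, 0, 3.5, 0, 0], [-1, 0.2, 4, 0, 0], [-1, 1, 3, 0, 0], [-1, 2.5, 1.5, 0, 0]],
])

```text
time_s: 29.92
tcp_pos: [0.4928, 0.0091, 0.1181]
eef_rot: [-180.0, -0.0, 168.9]
contact_force: [0.3, 0.1, -0.4]
gripper_width: 0.0205
gripper_force: 6.0
```

>>> jog_arm([
  [[-1, 3, 0, 0, 0], [-1, 3, 0, 0, 0], [-1, 2.4, 0, 0, 0], [-1, 1.2, 0, 0, 0], [-1, 0.4, 0, 0, 0], [-1, 0, 0, 0, 0]],
])

```text
time_s: 30.68
tcp_pos: [0.5928, 0.0075, 0.1183]
eef_rot: [-180.0, -0.0, 168.7]
contact_force: [0.4, 0.3, -0.0]
gripper_width: 0.0203
gripper_force: 6.0
```

>>> jog_arm([
  [[-1, 0, 0, -2.5, 0], [-1, 0, 0, -2.5, 0], [-1, 0, 0, -1.5, 0], [-1, 0, 0, -0.8, 0], [-1, 0, 0, -0.4, 0], [-1, 0, 0, 0, 0]],
])

```text
time_s: 31.42
tcp_pos: [0.5937, 0.0076, 0.0418]
eef_rot: [180.0, 0.0, 168.8]
contact_force: [0.4, 1.0, 0.2]
gripper_width: 0.0206
gripper_force: 6.0
```

```bash
python3 -c "
from h import *
shot('v1p',('scene',210,140,90,90),('scene',240,165,50,50))"
```

```text
(no output)
```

View pics/v1p.png

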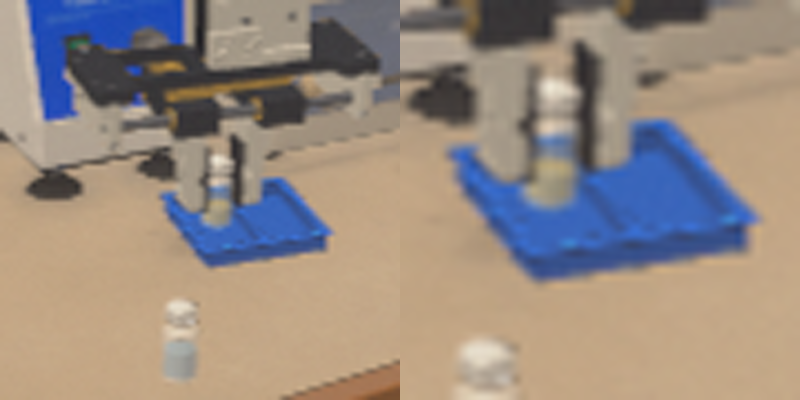

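The vial hangs upright in the left bay. I'll lower it, release, and go to the blue vial.

>>> jog_arm([
  [[-1, 0, 0, -0.3, 0], [-1, 0, 0, -0.2, 0], [-1, 0, 0, 0, 0], [-0.4, 0, 0, 0, 0], [-0.2, 0, 0, 0, 0], [0, 0, 0, 0, 0], [0.3, 0, 0, 0, 0], [0.3, 0, 0, 0, 0]],
])

```text
time_s: 32.52
tcp_pos: [0.5935, 0.0075, 0.0366]
eef_rot: [180.0, -0.0, 168.8]
contact_force: [-0.2, 0.4, -0.6]
gripper_width: 0.055
gripper_force: 0.0
```

>>> jog_arm([
  [[0.3, 0, 0, 2, 0], [0.3, 0, 0, 4, 0], [0.5, 0, 0, 3, 0], [1, -3.5, 2.8, 0, 0], [1, -4, 3.2, 0, 0], [1, -4, 3, 0, 0], [1, -3, 2.4, 0, 0], [1, 0, 0, 0, 0]],
])

```text
time_s: 33.52
tcp_pos: [0.447, 0.1226, 0.127]
eef_rot: [180.0, 0.0, 168.9]
contact_force: [0.3, -0.5, 0.2]
gripper_width: 0.0876
gripper_force: 0.0
```

>>> jog_arm([
  [[1, 0.2, 0, -3, 0], [1, 0, 0, -2.5, 0], [1, 0, 0, -2, 0], [1, 0, 0, -1.2, 0], [1, 0, 0, -0.6, 0], [1, 0, 0, 0, 0]],
])

```text
time_s: 34.28
tcp_pos: [0.4506, 0.1214, 0.0335]
eef_rot: [-180.0, -0.0, 168.8]
contact_force: [-0.3, 0.1, -0.0]
gripper_width: 0.088
gripper_force: 0.0
```

>>> jog_arm([
  [[0.2, 0, 0, 0, 0], [-0.3, 0, 0, 0, 0], [-0.5, 0, 0, 0, 0], [-1, 0, 0, 0, 0], [-1, 0, 0, 0, 0], [-1, 0, 0, 0, 0], [-1, 0, 0, 0, 0], [-1, 0, 0, 0, 0]],
])

```text
time_s: 35.28
tcp_pos: [0.4505, 0.1215, 0.0335]
eef_rot: [-180.0, -0.0, 168.8]
contact_force: [0.5, 0.2, 0.4]
gripper_width: 0.0206
gripper_force: 6.0
```

>>> jog_arm([
  [[-1, 0, 0, 0, 0], [-1, 0, 0, 0, 0], [-1, 0, 0, 0.5, 0], [-1, 0, 0, 1, 0], [-1, 0, 0, 1, 0], [-1, 0, 0, 0, 0]],
])

```text
time_s: 36.02
tcp_pos: [0.4511, 0.122, 0.0597]
eef_rot: [179.9, 0.1, 168.8]
contact_force: [-0.3, 0.8, -0.3]
gripper_width: 0.0207
gripper_force: 6.0
```

```bash
python3 -c "
from h import *
shot('v2g',('scene',210,140,90,90),('scene',230,180,50,50))"
```

```text
(no output)
```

View pics/v2g.png

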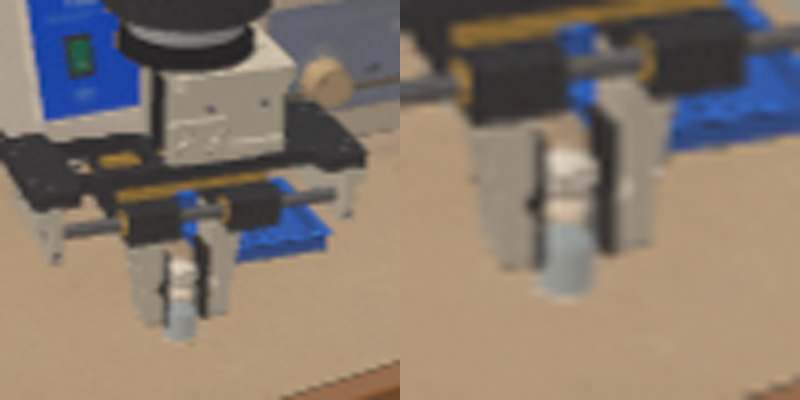

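The blue vial is held upright; taking it to the right bay, nearer the front of the tray.

>>> jog_arm([
  [[-1, 0, 0, 2, 0], [-1, 0, 0, 3, 0], [-1, 0, -0.7, 1, 0], [-1, 0, -2, 0, 0], [-1, 0, -3.5, 0, 0], [-1, 0.4, -4, 0, 0], [-1, 1.2, -3, 0, 0], [-1, 2.5, -1.2, 0, 0]],
])

```text
time_s: 37.12
tcp_pos: [0.4905, -0.0244, 0.1179]
eef_rot: [-180.0, -0.1, 168.7]
contact_force: [-0.8, 0.9, -0.1]
gripper_width: 0.0204
gripper_force: 6.0
```

>>> jog_arm([
  [[-1, 3, -0.5, 0, 0], [-1, 2.4, 0, 0, 0], [-1, 1.2, 0, 0, 0], [-1, 0.4, 0, 0, 0], [-1, 0, 0, 0, 0], [-1, 0, 0, 0, 0]],
])

```text
time_s: 37.88
tcp_pos: [0.5608, -0.0274, 0.1186]
eef_rot: [180.0, -0.0, 168.8]
contact_force: [0.2, -1.0, -0.6]
gripper_width: 0.0205
gripper_force: 6.0
```

>>> jog_arm([
  [[-1, 0, 0, -2.5, 0], [-1, 0, 0, -2.5, 0], [-1, 0, 0, -1.5, 0], [-1, 0, 0, -0.8, 0], [-1, 0, 0, -0.3, 0], [-1, 0, 0, 0, 0]],
])

```text
time_s: 38.62
tcp_pos: [0.5618, -0.0274, 0.043]
eef_rot: [180.0, 0.0, 168.8]
contact_force: [0.2, -0.9, 0.4]
gripper_width: 0.0207
gripper_force: 6.0
```

```bash
python3 -c "
from h import *
shot('v2p',('scene',210,140,90,90),('scene',240,165,50,50))"
```

```text
(no output)
```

View pics/v2p.png

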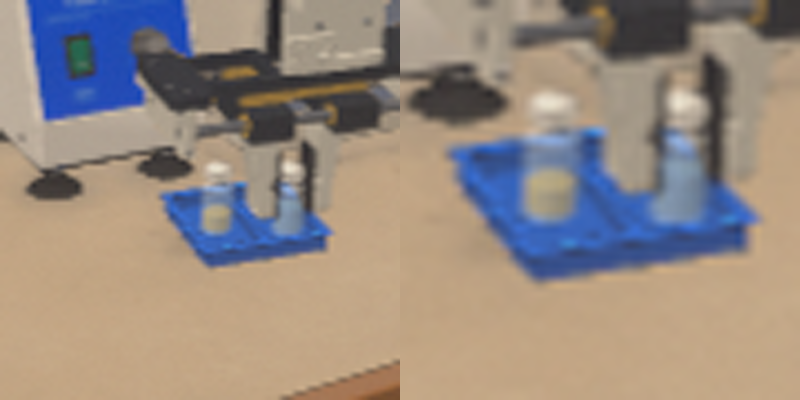

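Vial 1 stands in the left bay and the second hangs in the right bay. I'll lower, release with a small opening, and retreat.

>>> jog_arm([
  [[-1, 0, 0, -0.3, 0], [-1, 0, 0, -0.3, 0], [-1, 0, 0, 0, 0], [-0.4, 0, 0, 0, 0], [-0.2, 0, 0, 0, 0], [-0.1, 0, 0, 0, 0], [0, 0, 0, 0, 0], [0, 0, 0, 0, 0]],
])

```text
time_s: 39.72
tcp_pos: [0.5615, -0.0275, 0.0366]
eef_rot: [180.0, -0.0, 168.8]
contact_force: [1.1, 0.6, -0.4]
gripper_width: 0.0435
gripper_force: 0.0
```

>>> jog_arm([
  [[0, 0, 0, 1.5, 0], [0, 0, 0, 3, 0], [0, 0, 0, 5, 0], [0, 0, 0, 5, 0], [0, -3, -2, 4, 0], [0, -3, -4, 2, 0], [0, -2, -5, 0, 0], [0, 0, 0, 0, 0]],
])

```text
time_s: 40.72
tcp_pos: [0.48, -0.1397, 0.2434]
eef_rot: [180.0, 0.1, 168.6]
contact_force: [-0.6, 0.2, -0.7]
gripper_width: 0.0436
gripper_force: 0.0
```

>>> jog_arm([
  [[0, -0.5, -5, 1, 0], [0, -0.5, -5, 1, 0], [0, -0.5, -5, 0, 0], [0, -1, -5, 0, 0], [0, -1, -5, 0, 0], [0, -1, -5, 0, 0], [0, -2, -5, 0, 0], [0, -2, -5, 0, 0]],
])

```text
time_s: 41.72
tcp_pos: [0.3963, -0.5387, 0.2622]
eef_rot: [-180.0, 0.0, 168.8]
contact_force: [0.8, -0.1, 2.2]
gripper_width: 0.0437
gripper_force: 0.0
```

>>> jog_arm([
  [[0, -2, -4, 0, 0], [0, -2, -4, 0, 0], [0, 0, 0, 0, 0], [0, 0, 0, 0, 0], [0, 0, 0, 0, 0]],
])

```text
time_s: 42.35
tcp_pos: [0.3573, -0.6167, 0.2621]
eef_rot: [-180.0, 0.0, 168.8]
contact_force: [1.5, -0.6, -0.4]
gripper_width: 0.0441
gripper_force: 0.0
```

Run:
```python
from h import *
t=r.capture("top")[140:240,120:420]; s=r.capture("scene")[140:240,90:350]
cv2.imwrite("pics/final.png",np.vstack([cv2.resize(t,(800,267),interpolation=3),cv2.resize(s,(800,308),interpolation=3)]))
```

```text
(no output)
```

View pics/final.png

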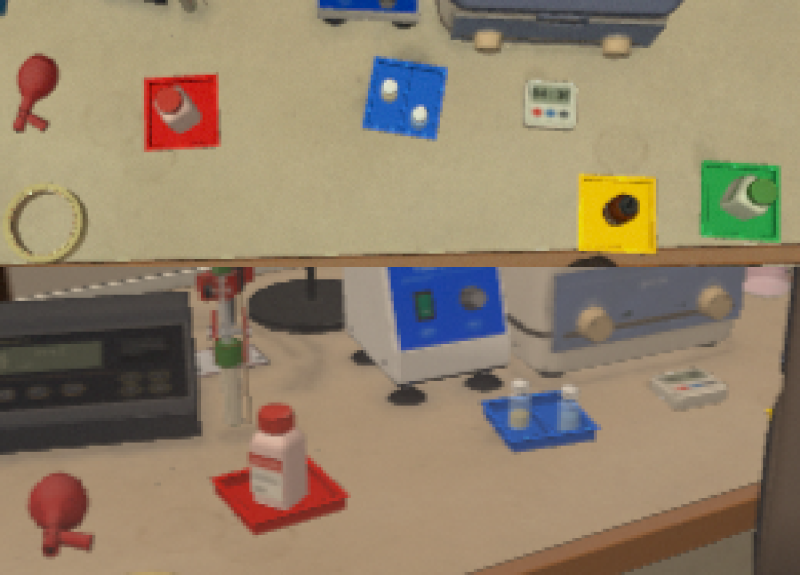

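The final picture shows all five pieces upright and well inside their trays. The vials sit either side of the rib at (389,90) and (419,117), the dropper is in yellow at (620,210), and the bystanders look unmoved. Handing in.

```bash
python3 -c "
from plant import r
print(r.close_job())"
```

```text
the job is handed in; nothing more can be done
None
```

The job is handed in: in the last pictures both bottles, the dropper and both vials stand upright in their trays (vials one each side of the rib) and the timer, tape roll and bulb look unmoved; it took about 42 s of the 106 s, and no verdict was returned.

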